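# Dark reading, then hold the glass cell in the photometer's light path

## Robot

A 6-joint arm with a two-finger parallel gripper is mounted at the origin on the work surface. World frame = base frame: x ahead of the robot, y to its left, z up, the work surface at z = 0. Lengths are in m, angles in degrees, forces in N, time in s.
With the tool pointing down it reaches from about 0.35 to 0.925 m from the base axis. Payload 6.4 kg.
Tool frame: the origin (TCP) lies at the very end of the fingers, on their centre line; the grasp point (between the pads) lies bot.pinch_z behind it (bot.pinch_z is the distance from the TCP to the grasp point, in m); z points along the fingers, x is the direction in which the jaws open and shut, and the axes are right-handed (so a half turn about z gives the same grasp; the last joint's range is limited). The gripper opens to 85 mm and grips with 20 to 120 N. Pads are 22 mm wide; open, the fingers measure 114 mm over their backs; the gripper's body (76 mm by 85 mm) begins 54 mm behind the grasp point. The pads swing forward as they close: fully open they stand 13 mm farther back than shut.
Start: joints at [-78.902, 14.043, 89.255, -0, 76.702, -9.975], TCP at [0.234, -0.607, 0.231] pointing down, gripper open.
Joint ranges: [-179.41, 179.41], [-58.25, 129.5], [7.25, 145.43], [-54.29, 234.29], [11.92, 165.04], [-157.13, 157.13]. Speed limits (degrees/s): [147.25, 147.25, 180, 180, 180, 180].

## Interface

Orientations are given as a 3x3 rotation matrix whose columns are the frame's x, y, z axes.
In Python, from cell import bot gives the robot as it stands.
- The arm moves only by the shell command python3 -m inch 'ROWS'. ROWS is JSON, a list of rows, each an object with "gripper": the finger opening in m, from 0 to 0.0854; "travel": the shift along the world's x, y, z in m, a list of three; "yaw": the turn about the world's z in rad. In form: [{"gripper": gripper, "travel": [tx, ty, tz], "yaw": yaw}, ...]. A call has 1 to 12 rows; each row is the pose to reach, as a shift and turn from the pose measured when the call began; what a row does not reach only later rows make up. A row lasts 1/10 s, in which the tool goes at most 50 mm and 8.59 degrees, less where a joint would pass 70% of its speed; a pose out of reach is approached as far as the arm can. A call with a gripper value outside its range is refused whole. The fingers move at their own pace and stop on an object; the grip force is fixed at half the most. Time passes only in rows, so rows that repeat a pose let the fingers close. It gives the time, the measured TCP pose, the force and the opening at its end, in the units of the state.
- bot.get_state(): the state, without advancing time (a new reading comes with each control period).
- bot.read_camera(name): name is "scene" or "side" or "wrist"; returns a dict with "frame" (480x640x3 uint8, red, green, blue), "z_map" (480x640 float32, m along the optical axis (not along the pixel's ray), 0 where there is no reading), "mtx" (3x3 intrinsics, pixels), "R" (3x3) and "t" (3): a world point X has camera coordinates R X + t. Camera axes: x right, y down, z forward; pixel columns grow to the right and rows downward; lengths in m; the calibration is good to about 2 mm. The wrist camera is an equidistant fisheye: a pixel r from the principal point sees the ray r / f radians off the axis. A picture is of the moment at which its call begins.
- bot.close_job(): hands the job in, once; it reports no verdict.
The state is a dict: "t": time; "qpos": joint angles; "qd": joint speeds; "tau": joint torques, N m; "ee_pos": TCP position; "tool_rot": TCP orientation; "wrist_force": force on the tool from outside, world axes, zero at the start; "moment": the same for the moment, N m; "gripper_width": finger opening in m.
Only numpy, scipy, OpenCV 4.12 (cv2) and the standard library are available. Lean on these libraries where they do the work, as an engineer would, in place of code of your own. Each camera call takes 0.05 s, during which the arm holds its last target.

## Task

Measure the blue glass on the open photometer. First take the dark reading: swing the red-knobbed shutter lever down to its stop, keep it there about a second and let it spring back. Then take the blue-stoppered cell out of the rack by its frosted faces only, never touching its clear windows or stopper, leave everything else where it is, and finish while still holding the cell still and upright in the light path between lamp and detector, so that the light goes in square through one clear window, through the middle of the blue glass and out of the other.

Things in the scene. Friction and masses are not known exactly. Their poses are not given: they have to be found in the camera images.
- photometer: Fixed open photometer, aluminium rail along its y axis (50 mm wide, 30 high, y -170 to +230 mm). Origin on the table under the middle of the light path, z up. The light runs level along y, 115 mm above the table. Grey lamp house 72 x 100 x 90 mm at y +115 to +215 (top 160 mm above the table), black 38 mm detector barrel at y -145 to -70 (clamp ring's top 138 mm up).
- beam (a point): Middle of the light path, on the light's axis 115 mm straight above the photometer's origin; axes as the photometer's, y along the light. The lit lens (front at y +77 mm, shutter disc at +71) and the detector's round aperture (y -70) face each other; between them the path is open above and down to the rail.
- shutter (a joint): Sprung shutter lever on the photometer's -x side (towards the robot), rad: 0 = rest, handle slanting up 43 degrees, light open; 0.75 = stop, handle level, its black disc before the lens. Axis parallel to y through x -38, y +72.5, z +115 mm (photometer frame). Spring: about 1.6 N at the knob at rest, 3.4 N at the stop; springs back by itself in half a second. Can be pressed from above.
- knob (a point): Centre of the lever's red ball knob (20 mm across) on a 9 mm round bar, 65 mm from the pivot. At rest 44 mm above the pivot and 48 mm to its -x side (photometer frame); at the stop level with the pivot, 65 mm to its -x side.
- cell_blue: Glass cell (cuvette) with blue stopper and a slip of blue glass inside: 12.5 (x) x 22.5 (y) x 45 mm, stopper 4 mm higher; 22 to 39 g. Origin: centre of its underside, z up. Broad frosted faces look to its +x and -x, narrow clear windows to +y and -y; light must pass along its y axis, either way round. Stands 14 mm deep in a rack slot, underside 6 mm above the table, 31 mm showing.
- cell_blue_clear: The parts of the blue cell that must not be touched: both clear end windows and the stopper. Same origin and axes as cell_blue.
- cell_blue_mark (a point): Middle of the blue glass in the cell, on the cell's axis, 22 mm above its underside; axes as the cell's. A light grip of 20 to 25 N holds the cell.
- rack: White cuvette rack fixed to the bench, 64 x 160 mm and 20 mm high. Origin at the centre of its underside, y along the row. Three slots 50 mm apart (y -50, 0, +50 mm), 14 mm deep, each leaving the cell 1.5 mm all round; any cell can be in any slot, its frosted faces looking to the rack's +x and -x.
- cell_amber: Same cell with an amber stopper and amber glass, in the rack; stays there.
- cell_green: Same cell with a green stopper and green glass, in the rack; stays there.
- brush: Loose cleaning brush, 170 mm long, lying on the table near the robot; stays where it is.
- unguent_jar: Loose turquoise jar, 60 mm across and 64 mm high, origin at the centre of its underside, standing on the table beyond the rack; stays where it is.
Things that resemble listed ones, but are neither listed nor needed, are in the scene too. What is shaped like the cell_blue but brown is not meant.

How it is judged:
By the outcome, as a careful person would: the job done as asked, in the order asked, and still so for the second after the job is handed in, while the arm keeps its last pose, push and grip.
It also fails if it takes over 58 s, if anything falls off the work surface, if the arm or the gripper's body presses on something with over 40 N, if the wrist force passes 120 N, or if a joint passes its speed limit or range.

## Working session

There is one attempt and no reset: what is moved stays moved. The work goes in short steps, Python scripts to look and compute and a shell command to move; the robot and the scene stay as the last step left them, time stands still between calls to the robot, and variables do not carry over. Pictures are saved under pics/ and viewed, and the job is handed in when it is done.

```bash
ls; mkdir -p pics; python3 - <<'E'
from cell import bot
import cv2,numpy as np
print(bot.get_state(), bot.pinch_z)
for n in ("scene","side","wrist"):
    c=bot.read_camera(n)
    cv2.imwrite(f"pics/{n}0.png",c["frame"][:,:,::-1])
    np.savez(f"pics/{n}0.npz",**c)
    print(n,c["mtx"].tolist(),c["R"].round(3).tolist(),c["t"].round(3).tolist())
E
```

```text
pics
{'t': 0.0, 'qpos': array([-7.89023377e+01,  1.40842763e+01,  8.93259482e+01,  3.91045605e-03,
        7.67026461e+01, -9.97454476e+00]), 'qd': array([-0.00055463,  0.06994232,  0.02007647, -0.11207164, -0.02576501,
        0.03229631]), 'tau': array([ 9.19558515e-04, -4.29508066e+01, -3.26129830e+01, -1.52156576e-04,
        5.28113553e-03, -7.28720636e-06]), 'ee_pos': array([ 0.23362154, -0.60595845,  0.23016885]), 'tool_rot': array([[ 3.59529199e-01, -9.33133783e-01, -3.14003533e-04],
       [-9.33131842e-01, -3.59529106e-01,  1.94590909e-03],
       [-1.92868692e-03, -4.06604441e-04, -9.99998057e-01]]), 'wrist_force': array([ 0.46880601, -0.09604827,  0.44735927]), 'moment': array([-0.01380539,  0.04603164, -0.01688244]), 'gripper_width': 0.08562712767569186} 0.0187
scene [[538.414249730461, 0.0, 318.72252342338874], [0.0, 538.414249730461, 245.1259568344054], [0.0, 0.0, 1.0]] [[0.617, 0.787, -0.009], [0.389, -0.315, -0.866], [-0.684, 0.531, -0.5]] [-0.319, -0.127, 1.605]
side [[566.481837873914, 0.0, 327.81038219819175], [0.0, 566.481837873914, 234.10888377712644], [0.0, 0.0, 1.0]] [[0.999, -0.041, -0.002], [-0.026, -0.598, -0.801], [0.032, 0.801, -0.598]] [-0.597, 0.092, 1.207]
wrist [[371.64829954431775, 0.0, 317.2796029332461], [0.0, 371.64829954431775, 237.4216679219279], [0.0, 0.0, 1.0]] [[0.36, -0.933, -0.002], [-0.899, -0.347, 0.265], [-0.248, -0.094, -0.964]] [-0.648, -0.035, 0.378]
```

View pics/scene0.png

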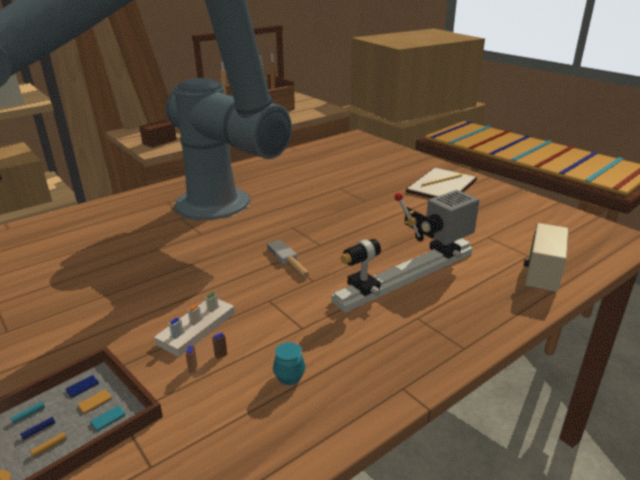

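View pics/side0.png

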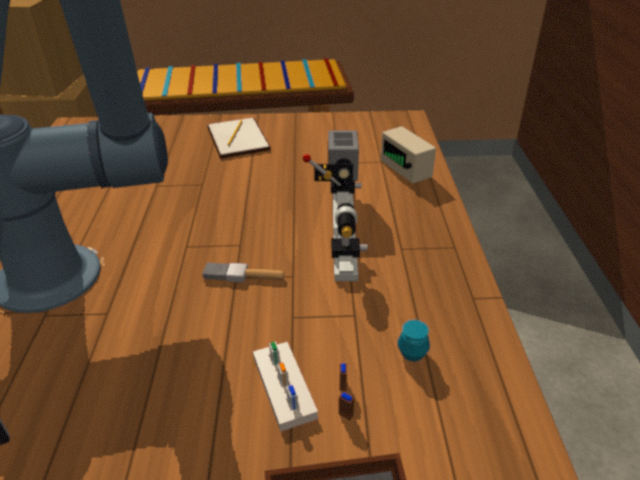

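View pics/wrist0.png

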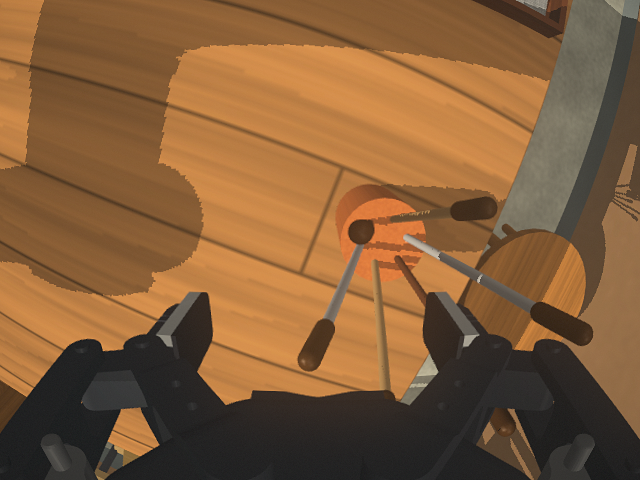

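The scene and side views show the rack at scene (195,325), with the blue cell at its near end: scene (176,327), side (293,397). Two brown decoys stand beside the rack. The photometer has its lever knob at scene (398,197), side (307,158), and its lamp at scene (452,216). A pot of tools stands under the gripper.

```bash
cat > h.py <<'E'
import numpy as np,cv2
def load(n): return dict(np.load(f"pics/{n}.npz"))
def cloud(c):
    z=c["z_map"].astype(float);v,u=np.mgrid[:480,:640];K=c["mtx"]
    P=np.stack([(u-K[0,2])/K[0,0]*z,(v-K[1,2])/K[1,1]*z,z],-1)
    W=(P-c["t"])@c["R"]; W[z==0]=np.nan; return W
def ray(c,u,v):
    K=c["mtx"];d=c["R"].T@np.array([(u-K[0,2])/K[0,0],(v-K[1,2])/K[1,1],1]);return -c["R"].T@c["t"],d/np.linalg.norm(d)
def fray(c,u,v):
    K=c["mtx"];a=np.array([u-K[0,2],v-K[1,2]]);r=np.hypot(*a);th=r/K[0,0]
    d=np.r_[a/r*np.sin(th),np.cos(th)];return -c["R"].T@c["t"],c["R"].T@d
def plane(o,d,z): return o+d*(z-o[2])/d[2]
def proj(c,X): p=c["mtx"]@(c["R"]@np.asarray(X)+c["t"]);return p[:2]/p[2]
def fproj(c,X):
    p=c["R"]@np.asarray(X)+c["t"];r=np.hypot(p[0],p[1]);th=np.arctan2(r,p[2])
    return c["mtx"][:2,2]+c["mtx"][0,0]*th*p[:2]/r
def tri(rs):
    A=sum(np.eye(3)-np.outer(d,d) for o,d in rs);b=sum((np.eye(3)-np.outer(d,d))@o for o,d in rs);return np.linalg.solve(A,b)
E
python3 - <<'E'
from h import *
for n in("scene0","side0"):
    c=load(n);W=cloud(c);f=c["frame"].astype(int)
    hsv=cv2.cvtColor(c["frame"],cv2.COLOR_RGB2HSV)
    pale=(hsv[...,1]<70)&(hsv[...,2]>110)
    print(n)
    for name,roi,zl,zh in(("rack",(150,290,250,360) if n=="scene0" else (245,335,325,435),.014,.026),("rail",(325,235,485,310) if n=="scene0" else (325,140,370,290),.022,.036)):
        m=np.zeros((480,640),bool);m[roi[1]:roi[3],roi[0]:roi[2]]=1
        if n=="side0" and name=="rack":
            m[:]=0;m[335:435,245:325]=1
        m&=pale&(W[...,2]>zl)&(W[...,2]<zh)
        p=W[m];r=cv2.minAreaRect((p[:,:2]*1000).astype(np.float32));print(name,m.sum(),r,np.median(p[:,2]))
    # knob red
    m=(hsv[...,1]>150)&((hsv[...,0]<5)|(hsv[...,0]>174))&(hsv[...,2]>80)
    roi=(380,180,420,230) if n=="scene0" else (295,145,325,175)
    mm=np.zeros_like(m);mm[roi[1]:roi[3],roi[0]:roi[2]]=1;m&=mm
    v,u=np.nonzero(m);print("knob",len(u),u.mean(),v.mean(),np.nanmedian(W[m],0))
    m=(hsv[...,0]>108)&(hsv[...,0]<130)&(hsv[...,1]>110)
    nn,l,st,ce=cv2.connectedComponentsWithStats(m.astype(np.uint8))
    for i in range(1,nn):
        if st[i,4]>12: print("blue",st[i],ce[i],np.nanmedian(W[l==i],0))
    # crops
    for k,(x,y,w,h) in {"ph":(320,130,180,190),"rk":(140,280,150,110)}.items() if n=="scene0" else {"ph":(290,115,110,180),"rk":(240,325,130,110)}.items():
        s=min(800/w,600/h);cv2.imwrite(f"pics/{n}_{k}.png",cv2.resize(c["frame"][y:y+h,x:x+w,::-1],None,fx=s,fy=s,interpolation=cv2.INTER_CUBIC))
a=load("scene0");b=load("side0")
E
```

```text
scene0
rack 1201 ((509.9571533203125, -310.284912109375), (67.50642395019531, 163.4380340576172), 18.21222686767578) 0.019006561327293052
rail 808 ((649.4693603515625, 157.9956512451172), (402.0423583984375, 48.335487365722656), 88.1401138305664) 0.029563039678329024
knob 30 398.26666666666665 196.2 [0.5627069  0.19910408 0.16453823]
blue [562 160  21  13  21] [572.         166.19047619] [ 0.48865466  1.15674044 -0.02732931]
blue [171 318   7   6  22] [174.18181818 320.27272727] [ 0.52669795 -0.35742471  0.05435284]
blue [215 333   8   5  25] [218.4 335.2] [ 0.61291422 -0.31071608  0.0482317 ]
blue [187 346   5   7  25] [189.28 348.8 ] [ 0.61355053 -0.36972335  0.04849114]
blue [ 67 376  31  20 281] [ 81.66548043 385.70818505] [ 0.54496551 -0.54619741  0.01406166]
blue [ 22 418  32  20 172] [ 37.74418605 427.29651163] [ 0.59945134 -0.62971256  0.01854317]
side0
rack 2383 ((508.8994140625, -310.6998291015625), (65.11727142333984, 163.81924438476562), 18.642183303833008) 0.020064525881593933
rail 385 ((640.327392578125, 120.34083557128906), (328.691162109375, 64.26325988769531), 83.58026123046875) 0.029968107717654593
knob 31 306.4516129032258 157.70967741935485 [0.55674442 0.19619335 0.16585892]
blue [281  61   8  27  67] [285.          74.34328358] [ 0.48063313  1.20515226 -0.02630087]
blue [214  65   3  27  62] [214.9516129   77.80645161] [ 0.21147886  1.18965858 -0.02641645]
blue [140  68   9  22  51] [143.88235294  78.64705882] [-0.06147033  1.18815242 -0.02733867]
blue [341 364   5   8  36] [342.88888889 367.33333333] [ 0.61011612 -0.31053723  0.04907881]
blue [289 386   6  10  38] [291.65789474 390.        ] [ 0.52577085 -0.35983142  0.05505526]
blue [341 393  11   8  54] [346.22222222 396.2962963 ] [ 0.61227894 -0.37068317  0.04885351]
```

View pics/scene0_ph.png

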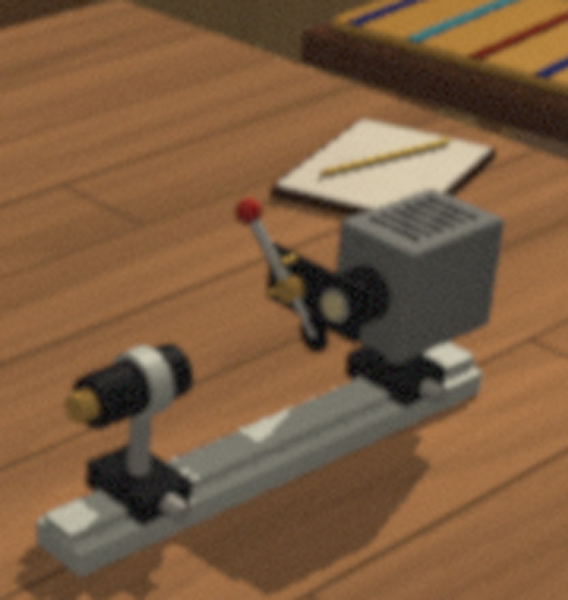

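View pics/side0_rk.png

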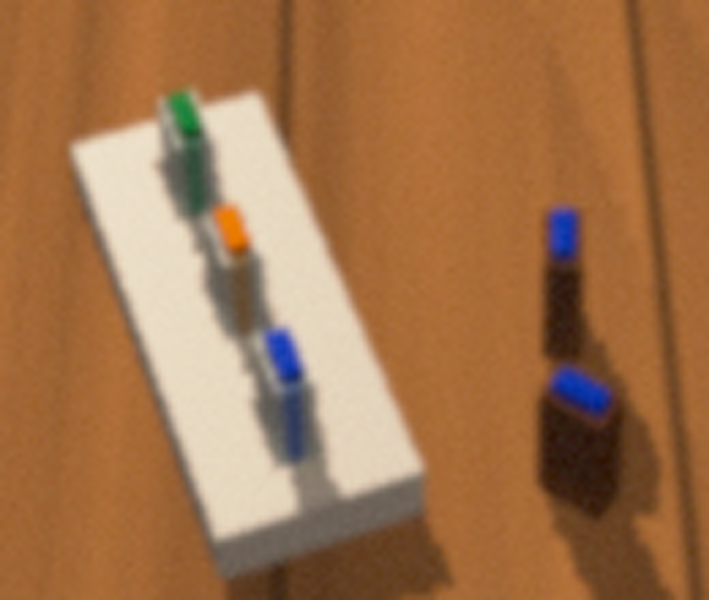

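```bash
python3 - <<'E'
from h import *
a=load("scene0");b=load("side0")
print("knob",tri([ray(a,398.27,196.2),ray(b,306.45,157.7)]))
print("blue",tri([ray(a,174.2,320.3),ray(b,291.66,390)]))
E
```

```text
knob [0.55759443 0.20521646 0.16067353]
blue [ 0.52517235 -0.35730454  0.05275772]
```

```bash
python3 -m inch '[{"gripper":0.085,"travel":[0,0,0.05],"yaw":0},{"gripper":0.085,"travel":[0,0,0.1],"yaw":0},{"gripper":0.0,"travel":[0.018,0.046,0.1],"yaw":0.06},{"gripper":0.0,"travel":[0.036,0.09,0.1],"yaw":0.12},{"gripper":0.0,"travel":[0.054,0.135,0.1],"yaw":0.18},{"gripper":0.0,"travel":[0.072,0.18,0.1],"yaw":0.24},{"gripper":0.0,"travel":[0.09,0.225,0.1],"yaw":0.31},{"gripper":0.0,"travel":[0.108,0.27,0.1],"yaw":0.38},{"gripper":0.0,"travel":[0.126,0.315,0.1],"yaw":0.45},{"gripper":0.0,"travel":[0.144,0.36,0.1],"yaw":0.52},{"gripper":0.0,"travel":[0.162,0.405,0.1],"yaw":0.59},{"gripper":0.0,"travel":[0.18,0.45,0.1],"yaw":0.66}]'; python3 -c "
from cell import bot;s=bot.get_state();print(s['t'],s['ee_pos'],s['tool_rot'].round(4),s['gripper_width'])"
```

```text
t: 1.35
ee_pos: [0.4138, -0.1541, 0.3304]
tool_rot: [[0.857, -0.515, -0.001], [-0.515, -0.857, 0.001], [-0.001, -0.0, -1.0]]
wrist_force: [0.5, -0.9, -0.3]
gripper_width: 0.0002
1.35 [ 0.41380538 -0.15412601  0.33035308] [[ 8.574e-01 -5.146e-01 -7.000e-04]
 [-5.146e-01 -8.574e-01  8.000e-04]
 [-1.100e-03 -3.000e-04 -1.000e+00]] 0.00022211184823870442
```

```bash
python3 -m inch '[{"gripper":0.0,"travel":[0.018,0.045,0],"yaw":0.07},{"gripper":0.0,"travel":[0.036,0.09,0],"yaw":0.14},{"gripper":0.0,"travel":[0.054,0.135,0],"yaw":0.21},{"gripper":0.0,"travel":[0.072,0.18,0],"yaw":0.28},{"gripper":0.0,"travel":[0.09,0.225,0],"yaw":0.35},{"gripper":0.0,"travel":[0.108,0.27,0],"yaw":0.42},{"gripper":0.0,"travel":[0.126,0.315,0],"yaw":0.48},{"gripper":0.0,"travel":[0.141,0.357,0],"yaw":0.51},{"gripper":0.0,"travel":[0.141,0.357,-0.05],"yaw":0.51},{"gripper":0.0,"travel":[0.141,0.357,-0.05],"yaw":0.51},{"gripper":0.0,"travel":[0.141,0.357,-0.05],"yaw":0.51}]'; python3 - <<'E'
from cell import bot
import cv2,numpy as np
c=bot.read_camera("wrist");np.savez("pics/w1.npz",**c);cv2.imwrite("pics/w1.png",c["frame"][:,:,::-1])
print(-c["R"].T@c["t"],c["R"].round(3))
E
```

```text
t: 2.45
ee_pos: [0.5539, 0.2025, 0.2793]
tool_rot: [[1.0, -0.031, -0.005], [-0.031, -1.0, -0.0], [-0.005, 0.001, -1.0]]
wrist_force: [-0.2, -0.1, 0.7]
gripper_width: 0.0003
[0.556333   0.27000303 0.42137684] [[ 1.    -0.031 -0.006]
 [-0.028 -0.964  0.265]
 [-0.014 -0.264 -0.964]]
```

View pics/w1.png

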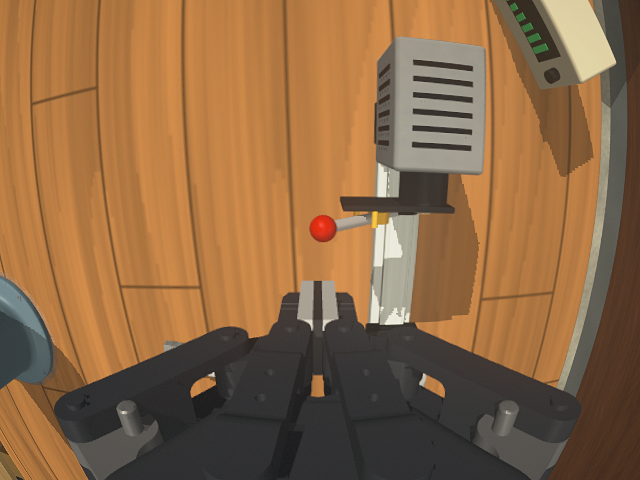

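The wrist view shows the knob at (322,228), the lamp house's top face between (398,37), (485,46), (482,174) and about (389,162), and the closed fingertips at (318,285).

```bash
python3 - <<'E'
from h import *
c=load("w1");f=c["frame"];hsv=cv2.cvtColor(f,cv2.COLOR_RGB2HSV)
m=(hsv[...,1]>180)&((hsv[...,0]<4)|(hsv[...,0]>176))
n,l,st,ce=cv2.connectedComponentsWithStats(m.astype(np.uint8));i=1+np.argmax(st[1:,4])
print(st[i],ce[i],plane(*fray(c,*ce[i]),.159))
a=load("scene0");b=load("side0")
print("knob3",tri([fray(c,*ce[i]),ray(a,398.27,196.2),ray(b,306.45,157.7)]))
z=c["z_map"];print(z[228,322],z[100,440])
# depth cloud for fisheye; is z along axis
v,u=np.mgrid[:480,:640];K=c["mtx"]
dx,dy=u-K[0,2],v-K[1,2];r=np.hypot(dx,dy)+1e-9;th=r/K[0,0]
P=np.stack([dx/r*np.tan(th)*z,dy/r*np.tan(th)*z,z],-1);W=(P-c["t"])@c["R"]
W[z==0]=np.nan
top=(abs(W[...,2]-.16)<.004)&(u>370)&(v<185)
p=W[top];print("lamp",top.sum(),cv2.minAreaRect((p[:,:2]*1000).astype(np.float32)),np.median(p[:,2]))
rl=(abs(W[...,2]-.03)<.004)&(u>360)&(u<430)&(v<330)
p=W[rl];print("rail",rl.sum(),cv2.minAreaRect((p[:,:2]*1000).astype(np.float32)),np.median(p[:,2]))
E
```

```text
[318 223   7   6  22] [321.36363636 225.63636364] [0.55570751 0.20685547 0.159     ]
knob3 [0.55652782 0.20683174 0.1597593 ]
0.2602536 0.24418257
lamp 11928 ((644.8356323242188, 294.2228088378906), (99.98868560791016, 71.84344482421875), 87.72921752929688) 0.15935167389446853
rail 3281 ((625.5736083984375, 177.18089294433594), (61.1467399597168, 260.38946533203125), 4.274083614349365) 0.029389150263031585
```

```bash
python3 - <<'E'
from h import *
c=load("w1");f=c["frame"];z=c["z_map"]
hsv=cv2.cvtColor(f,cv2.COLOR_RGB2HSV)
m=(hsv[...,1]>120)&((hsv[...,0]<6)|(hsv[...,0]>172)); m[:190]=0;m[260:]=0;m[:,:290]=0;m[:,350:]=0
ct=max(cv2.findContours(m.astype(np.uint8),0,2)[0],key=cv2.contourArea);(x,y),r=cv2.minEnclosingCircle(ct)
print(x,y,r,plane(*fray(c,x,y),.159))
a=load("scene0");b=load("side0")
print("knob3",tri([fray(c,x,y),ray(a,398.27,196.2),ray(b,306.45,157.7)]))
E
python3 -m inch '[{"gripper":0.0,"travel":[0.003,0.003,-0.04],"yaw":0},{"gripper":0.0,"travel":[0.003,0.003,-0.08],"yaw":0},{"gripper":0.0,"travel":[0.003,0.003,-0.1],"yaw":0},{"gripper":0.0,"travel":[0.003,0.003,-0.1],"yaw":0}]'
python3 - <<'E'
from cell import bot
import cv2,numpy as np
for n in("wrist","scene","side"):
    c=bot.read_camera(n);np.savez(f"pics/{n}2.npz",**c)
    im=c["frame"][:,:,::-1]
    if n=="scene": im=cv2.resize(im[150:270,340:500],None,fx=5,fy=5)
    if n=="side": im=cv2.resize(im[110:230,260:420],None,fx=5,fy=5)
    cv2.imwrite(f"pics/{n}2.png",im)
E
```

```text
322.7515869140625 228.06051635742188 13.252738952636719 [0.55666588 0.20501372 0.159     ]
knob3 [0.55718109 0.20547584 0.16050463]
t: 2.9
ee_pos: [0.5572, 0.2042, 0.1803]
tool_rot: [[0.999, -0.033, -0.004], [-0.033, -0.999, -0.0], [-0.004, 0.0, -1.0]]
wrist_force: [-0.1, 0.3, 0.2]
gripper_width: 0.0
```

View pics/scene2.png

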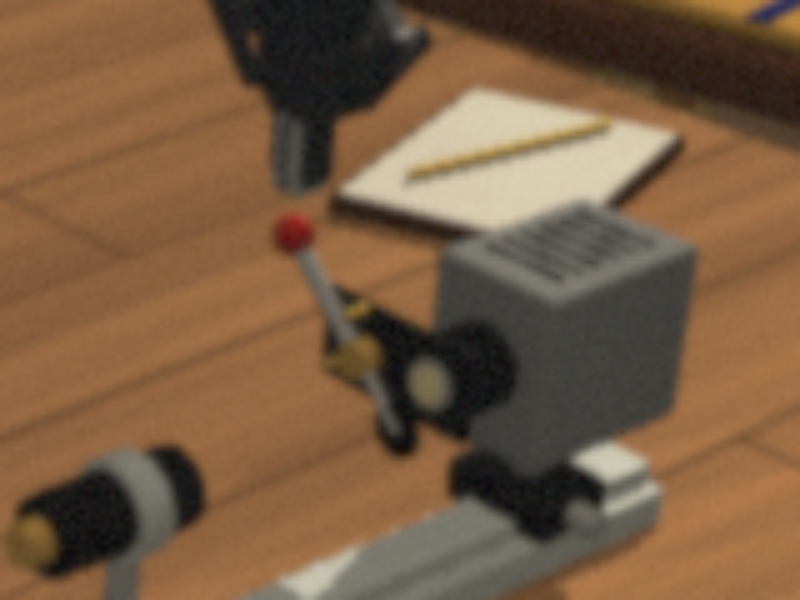

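View pics/side2.png

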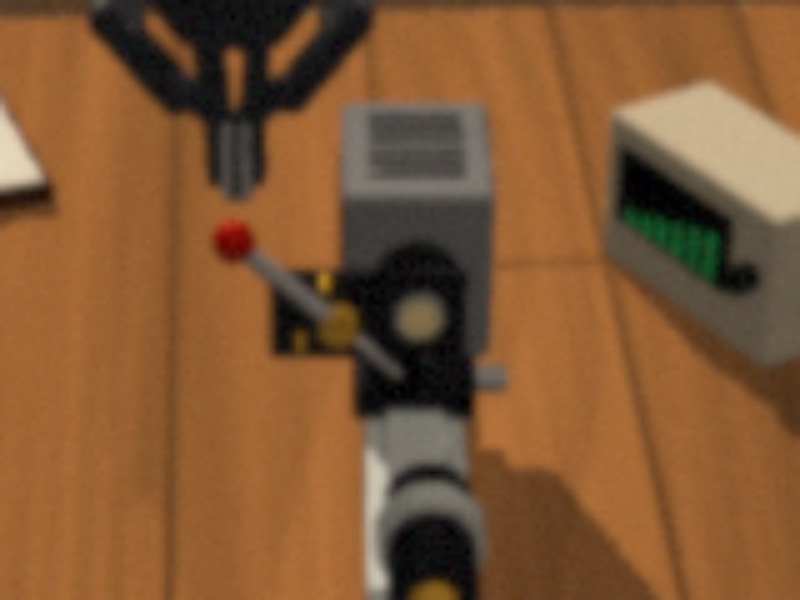

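View pics/wrist2.png

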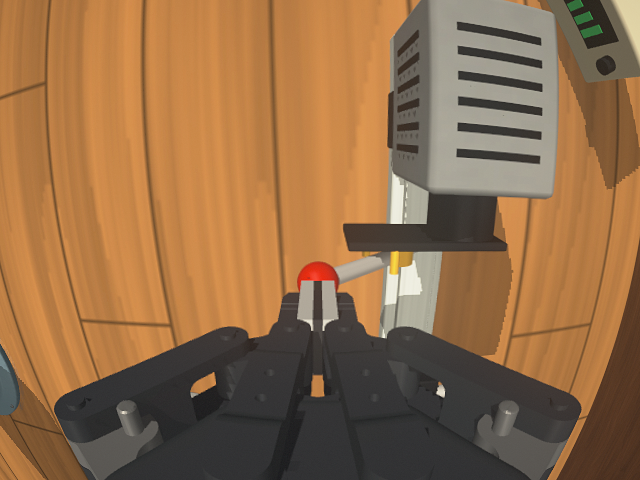

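```bash
python3 -m inch '[{"gripper":0.0,"travel":[0,0.001,-0.008],"yaw":0},{"gripper":0.0,"travel":[-0.004,0.001,-0.015],"yaw":0},{"gripper":0.0,"travel":[-0.008,0.001,-0.022],"yaw":0},{"gripper":0.0,"travel":[-0.011,0.001,-0.029],"yaw":0},{"gripper":0.0,"travel":[-0.014,0.001,-0.036],"yaw":0},{"gripper":0.0,"travel":[-0.016,0.001,-0.043],"yaw":0},{"gripper":0.0,"travel":[-0.017,0.001,-0.050],"yaw":0},{"gripper":0.0,"travel":[-0.017,0.001,-0.053],"yaw":0},{"gripper":0.0,"travel":[-0.017,0.001,-0.053],"yaw":0}]'
python3 - <<'E'
from cell import bot
import cv2,numpy as np
for n in("scene","side"):
    c=bot.read_camera(n);np.savez(f"pics/{n}3.npz",**c)
    im=c["frame"][:,:,::-1]
    if n=="scene": im=cv2.resize(im[150:270,340:500],None,fx=5,fy=5)
    if n=="side": im=cv2.resize(im[110:230,260:420],None,fx=5,fy=5)
    cv2.imwrite(f"pics/{n}3.png",im)
E
```

```text
t: 3.95
ee_pos: [0.5427, 0.2061, 0.1312]
tool_rot: [[0.999, -0.032, 0.004], [-0.032, -0.999, 0.001], [0.004, -0.001, -1.0]]
wrist_force: [-0.6, 0.0, 3.5]
gripper_width: -0.0
```

View pics/side3.png

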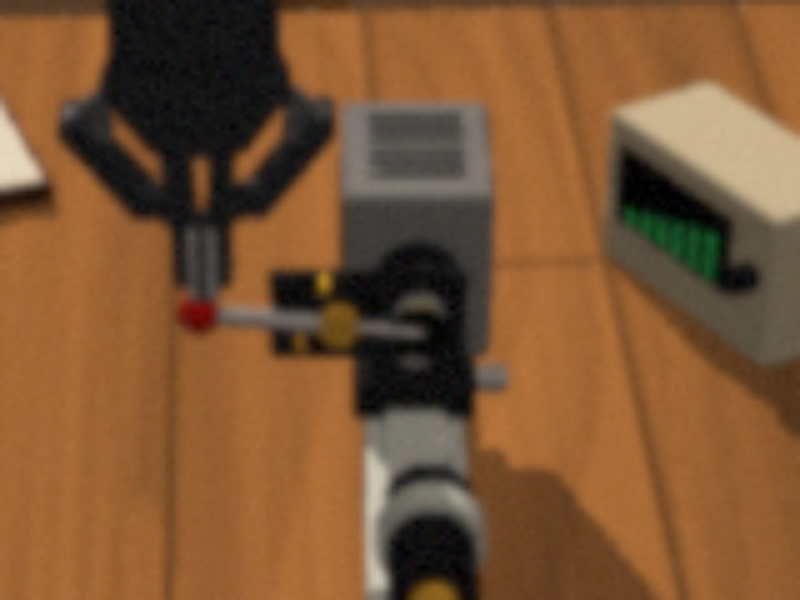

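The lever is almost level, with the fingertip on the knob at crop (200,300). It is not quite at its stop, so I'll press a little further and watch the force.

```bash
python3 -m inch '[{"gripper":0.0,"travel":[0,0,-0.003],"yaw":0},{"gripper":0.0,"travel":[0,0,-0.006],"yaw":0},{"gripper":0.0,"travel":[0,0,-0.006],"yaw":0}]'
```

```text
t: 4.35
ee_pos: [0.5433, 0.206, 0.1256]
tool_rot: [[0.999, -0.033, 0.005], [-0.033, -0.999, 0.001], [0.005, -0.001, -1.0]]
wrist_force: [-1.3, 0.3, 3.2]
gripper_width: 0.0
```

```bash
python3 -m inch '[{"gripper":0.0,"travel":[0,0,-0.002],"yaw":0},{"gripper":0.0,"travel":[0,0,-0.003],"yaw":0},{"gripper":0.0,"travel":[0,0,-0.003],"yaw":0}]'
```

```text
t: 4.65
ee_pos: [0.5436, 0.2061, 0.1242]
tool_rot: [[0.999, -0.032, 0.005], [-0.032, -0.999, 0.001], [0.005, -0.001, -1.0]]
wrist_force: [-4.4, -0.3, 11.5]
gripper_width: -0.0
```

Force has risen to 11.5 N, so the lever is on its stop. I'll hold it there.

```bash
python3 -m inch '[{"gripper":0.0,"travel":[0,0,-0.0015],"yaw":0},{"gripper":0.0,"travel":[0,0,-0.0015],"yaw":0},{"gripper":0.0,"travel":[0,0,-0.0015],"yaw":0},{"gripper":0.0,"travel":[0,0,-0.0015],"yaw":0},{"gripper":0.0,"travel":[0,0,-0.0015],"yaw":0}]'
python3 - <<'E'
from cell import bot
import cv2,numpy as np
for n in("scene","side"):
    c=bot.read_camera(n)
    im=c["frame"][:,:,::-1]
    if n=="scene": im=cv2.resize(im[150:270,340:500],None,fx=5,fy=5)
    if n=="side": im=cv2.resize(im[110:230,260:420],None,fx=5,fy=5)
    cv2.imwrite(f"pics/{n}4.png",im)
E
python3 -m inch '[{"gripper":0.0,"travel":[0,0,-0.0015],"yaw":0},{"gripper":0.0,"travel":[0,0,-0.0015],"yaw":0},{"gripper":0.0,"travel":[0,0,-0.0015],"yaw":0}]'
```

```text
t: 5.15
ee_pos: [0.5437, 0.2061, 0.1241]
tool_rot: [[0.999, -0.032, 0.005], [-0.032, -0.999, 0.001], [0.005, -0.001, -1.0]]
wrist_force: [-6.4, -1.8, 12.4]
gripper_width: -0.0002
t: 5.55
ee_pos: [0.5437, 0.2061, 0.1241]
tool_rot: [[0.999, -0.032, 0.004], [-0.032, -0.999, 0.0], [0.004, -0.001, -1.0]]
wrist_force: [-7.0, -1.3, 12.2]
gripper_width: -0.0002
```

View pics/side4.png

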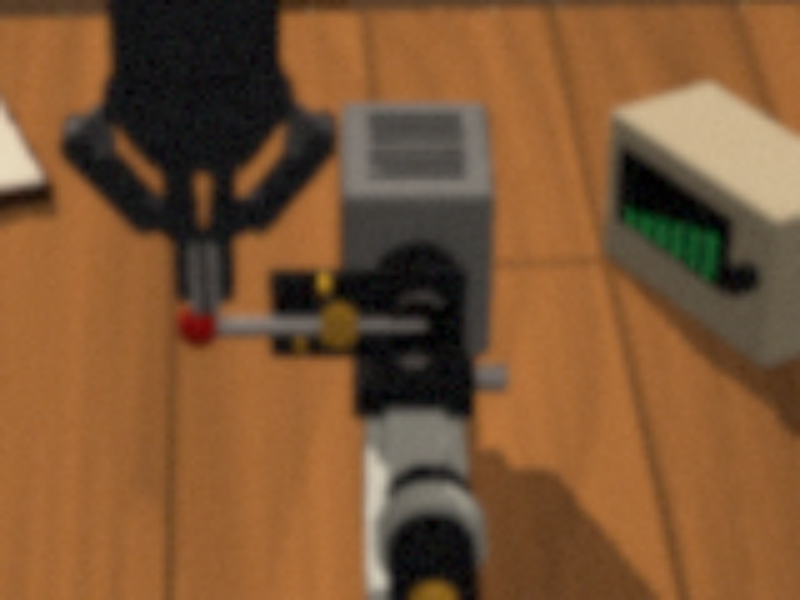

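View pics/scene4.png

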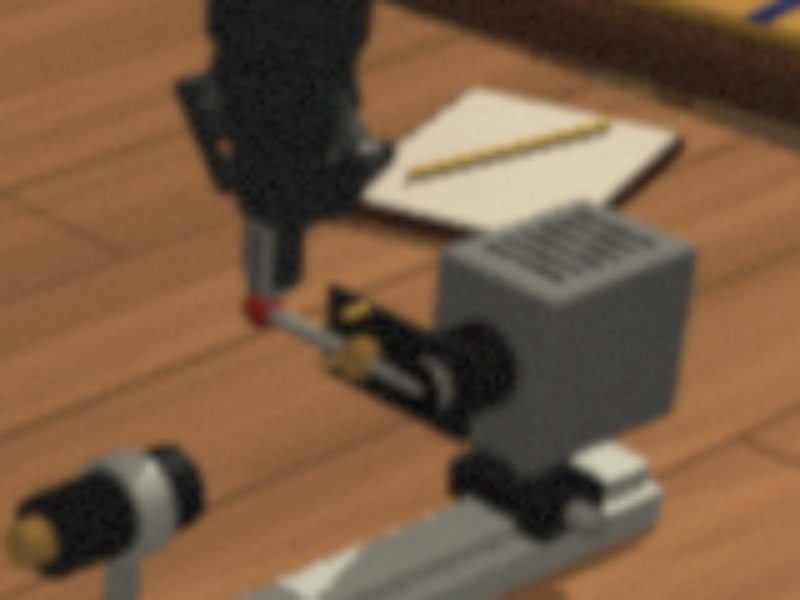

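Lever level with the disc in front of the lens (scene crop (440,380)). Held on the stop for about 1.1 s. Now I'll release it along the arc, then look.

```bash
python3 -m inch '[{"gripper":0.0,"travel":[0,0,-0.0015],"yaw":0},{"gripper":0.0,"travel":[0.002,0,0.015],"yaw":0},{"gripper":0.0,"travel":[0.006,0,0.03],"yaw":0},{"gripper":0.0,"travel":[0.012,0,0.045],"yaw":0},{"gripper":0.0,"travel":[0.014,0,0.07],"yaw":0},{"gripper":0.0,"travel":[0.014,0,0.11],"yaw":0},{"gripper":0.0,"travel":[0.014,0,0.15],"yaw":0},{"gripper":0.0,"travel":[0.05,-0.04,0.15],"yaw":0},{"gripper":0.0,"travel":[0.09,-0.075,0.15],"yaw":0},{"gripper":0.0,"travel":[0.095,-0.10,0.15],"yaw":0},{"gripper":0.0,"travel":[0.095,-0.10,0.15],"yaw":0},{"gripper":0.0,"travel":[0.095,-0.10,0.15],"yaw":0}]'
python3 - <<'E'
from cell import bot
import cv2,numpy as np
for n in("scene","side","wrist"):
    c=bot.read_camera(n);np.savez(f"pics/{n}5.npz",**c)
    im=c["frame"][:,:,::-1]
    if n=="scene": im=cv2.resize(im[150:270,340:500],None,fx=5,fy=5)
    cv2.imwrite(f"pics/{n}5.png",im)
E
```

```text
t: 6.75
ee_pos: [0.6388, 0.1057, 0.2739]
tool_rot: [[0.999, -0.033, 0.004], [-0.033, -0.999, 0.001], [0.004, -0.001, -1.0]]
wrist_force: [-0.4, 0.8, -0.9]
gripper_width: 0.0002
```

View pics/wrist5.png

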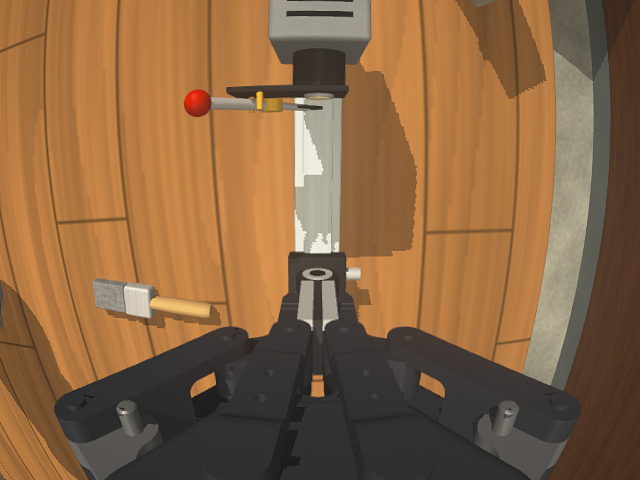

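View pics/scene5.png

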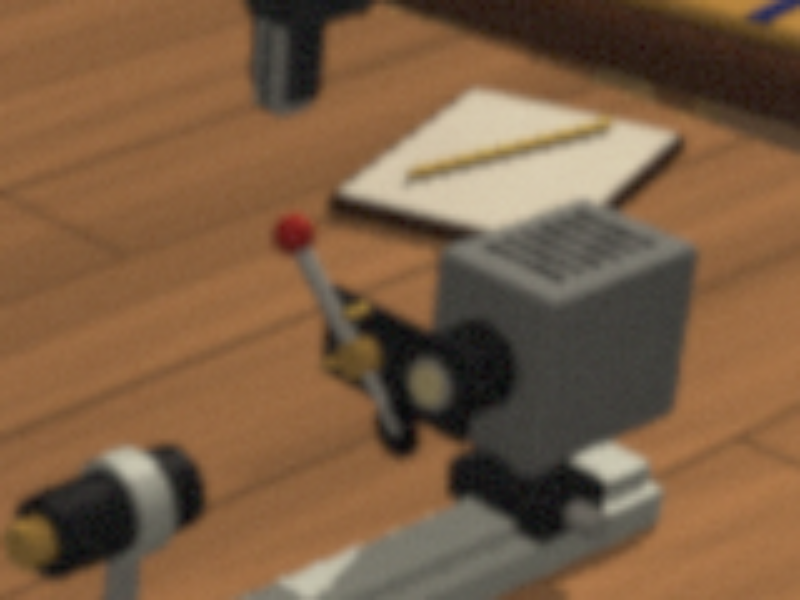

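The lever is back at rest with the light open (lens visible in the scene crop at (430,385)). In the wrist view the rail runs between columns ~296 and ~340. Next I'll fit the beam axis.

```bash
python3 - <<'E'
from h import *
c=load("wrist5");f=c["frame"].astype(int);z=c["z_map"];K=c["mtx"]
L=[];R=[]
for v in range(130,246,3):
    row=f[v,280:356];sat=row.max(1)-row.min(1)
    ok=np.nonzero(sat<45)[0]
    # wide run
    if v<0: print(v,sat)
    l,r=280+ok[0]-.5,280+ok[-1]+.5
    L.append(plane(*fray(c,l,v),.03)[:2]);R.append(plane(*fray(c,r,v),.03)[:2])
L,R=np.array(L),np.array(R)
for n,E in(("L",L),("R",R)):
    p=np.polyfit(E[:,1],E[:,0],1);print(n,"yawdeg",np.degrees(np.arctan(p[0])),"x at y=.13",np.polyval(p,.13),np.abs(E[:,0]-np.polyval(p,E[:,1])).max())
M=(L+R)/2;p=np.polyfit(M[:,1],M[:,0],1);print("mid",np.degrees(np.arctan(p[0])),np.polyval(p,.13),M[[0,-1]],"width",(R-L)[::8,0])
v,u=np.mgrid[:480,:640];dx,dy=u-K[0,2],v-K[1,2];r=np.hypot(dx,dy)+1e-9;th=r/K[0,0]
W=(np.stack([dx/r*np.tan(th)*z,dy/r*np.tan(th)*z,z],-1)-c["t"])@c["R"]
for q in((317,272),(317,240),(317,256),(320,10),(320,85),(310,97),(270,35),(370,35)): print(q,W[q[1],q[0]].round(4))
# knob
hsv=cv2.cvtColor(c["frame"],cv2.COLOR_RGB2HSV)
m=(hsv[...,1]>120)&((hsv[...,0]<6)|(hsv[...,0]>172)); m[:80]=0;m[125:]=0;m[:,:170]=0;m[:,230:]=0
ct=max(cv2.findContours(m.astype(np.uint8),0,2)[0],key=cv2.contourArea);(x,y),rr=cv2.minEnclosingCircle(ct)
print("knob",x,y,rr,plane(*fray(c,x,y),.159))
# scene rail edges via depth mask boundaries
E
```

```text
L yawdeg 2.3793084667171507 x at y=.13 0.6151132854448238 0.0001235953217874064
R yawdeg 2.244444386324395 x at y=.13 0.6632661274178121 0.0006016740491623374
mid 2.3118919951562527 0.6391905855158635 [[0.64134204 0.18315248]
 [0.63655669 0.06154326]] width [0.04822512 0.04748823 0.04791565 0.04848386 0.04812925]
(317, 272) [0.6364 0.0606 0.1135]
(317, 240) [0.6367 0.0657 0.0288]
(317, 256) [0.6362 0.0512 0.0401]
(320, 10) [0.6447 0.2663 0.1603]
(320, 85) [0.6433 0.2145 0.1377]
(310, 97) [0.6355 0.2075 0.1211]
(270, 35) [0.6097 0.2498 0.1581]
(370, 35) [0.6789 0.248  0.1578]
knob 197.2142791748047 102.88775634765625 13.688224792480469 [0.55646014 0.20486126 0.159     ]
```

```bash
python3 - <<'E'
from h import *
a=load("scene5");b=load("side5")
print("lens tri",tri([ray(a,340+430/5,150+385/5),ray(b,260+420/5,110+317/5)]))
print(proj(a,[.6421,.206,.115]),proj(b,[.6421,.206,.115]))
y=np.array([.0403,.9992,0]);x=np.array([.9992,-.0403,0]);o=np.array([.639,.129,0])
for n,c in(("scene0",load("scene0")),("side0",load("side0"))):
    im=c["frame"][:,:,::-1].copy()
    big=cv2.resize(im,None,fx=4,fy=4,interpolation=cv2.INTER_CUBIC)
    for X in [(-25,-170,30),(25,-170,30),(25,230,30),(-25,230,30),(-36,115,160),(36,115,160),(36,215,160),(0,-70,115),(0,77,115),(-86,72.5,159)]:
        p=proj(c,o+x*X[0]/1e3+y*X[1]/1e3+np.array([0,0,X[2]/1e3]))
        cv2.circle(big,tuple(int(t*4+1.5) for t in p),4,(0,255,0),1)
    x0,y0=(320,175) if n=="scene0" else (265,125)
    cv2.imwrite(f"pics/chk_{n}.png",big[y0*4:y0*4+(560 if n=="scene0" else 600),x0*4:x0*4+(680 if n=="scene0" else 560)])
E
```

```text
lens tri [0.64447044 0.21011384 0.11395227]
[424.05634637 226.64099832] [343.11732687 174.04673276]
```

View pics/chk_scene0.png

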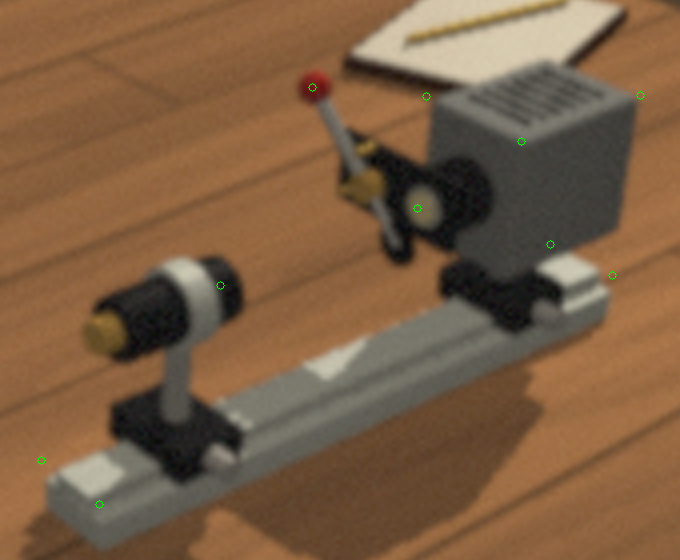

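View pics/chk_side0.png

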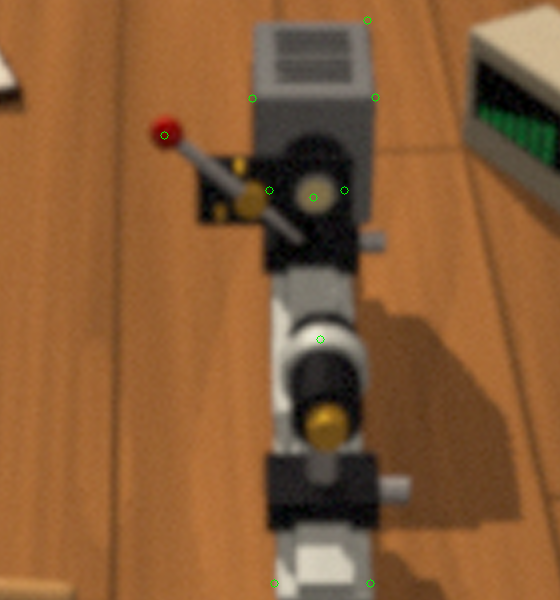

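```bash
python3 - <<'E'
from h import *
from cell import bot
c=load("wrist5");s=bot.get_state();print(fproj(c,s['ee_pos']),s['ee_pos'])
E
python3 -m inch '[{"gripper":0.045,"travel":[-0.008,-0.045,0],"yaw":0.03},{"gripper":0.045,"travel":[-0.017,-0.09,0],"yaw":0.06},{"gripper":0.045,"travel":[-0.025,-0.135,0],"yaw":0.09},{"gripper":0.045,"travel":[-0.033,-0.18,0],"yaw":0.12},{"gripper":0.045,"travel":[-0.041,-0.225,0],"yaw":0.15},{"gripper":0.045,"travel":[-0.05,-0.27,0],"yaw":0.18},{"gripper":0.045,"travel":[-0.058,-0.315,0],"yaw":0.21},{"gripper":0.045,"travel":[-0.066,-0.36,0],"yaw":0.24},{"gripper":0.045,"travel":[-0.075,-0.405,-0.02],"yaw":0.27},{"gripper":0.045,"travel":[-0.083,-0.45,-0.04],"yaw":0.3},{"gripper":0.045,"travel":[-0.091,-0.49,-0.05],"yaw":0.33},{"gripper":0.045,"travel":[-0.095,-0.52,-0.05],"yaw":0.354}]'
python3 -m inch '[{"gripper":0.045,"travel":[0,0,0],"yaw":0},{"gripper":0.045,"travel":[0,0,0],"yaw":0},{"gripper":0.045,"travel":[0,0,0],"yaw":0}]'
python3 - <<'E'
from cell import bot
import cv2,numpy as np
c=bot.read_camera("wrist");np.savez("pics/w6.npz",**c);cv2.imwrite("pics/w6.png",c["frame"][:,:,::-1])
E
```

```text
[318.40761756 302.38754318] [0.63820369 0.10724256 0.27418939]
t: 8.1
ee_pos: [0.542, -0.4131, 0.2218]
tool_rot: [[0.948, 0.319, 0.001], [0.319, -0.948, 0.005], [0.002, -0.004, -1.0]]
wrist_force: [0.3, 0.9, -0.6]
gripper_width: 0.0448
t: 8.4
ee_pos: [0.5427, -0.4115, 0.222]
tool_rot: [[0.947, 0.32, 0.001], [0.32, -0.947, 0.005], [0.003, -0.005, -1.0]]
wrist_force: [-0.2, 0.2, 0.3]
gripper_width: 0.0452
```

View pics/w6.png

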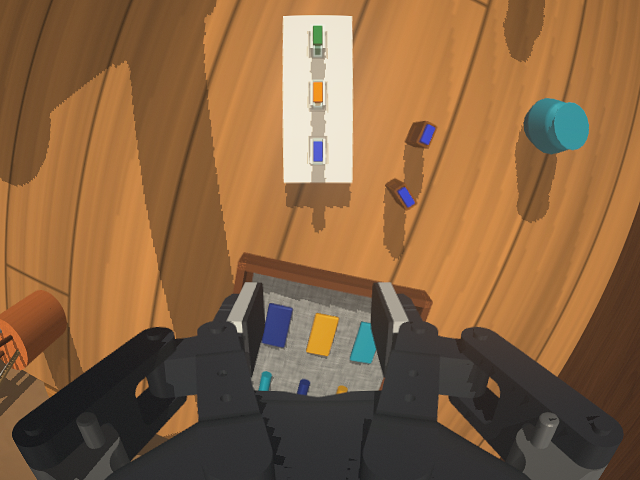

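The wrist view shows the rack upright in the picture (283–353, 15–182), with the blue stopper at (318,151). The decoys are at (421,133) and (402,195), and the tray is below.

```bash
python3 - <<'E'
from h import *
c=load("w6");hsv=cv2.cvtColor(c["frame"],cv2.COLOR_RGB2HSV)
m=(hsv[...,0]>108)&(hsv[...,0]<130)&(hsv[...,1]>110)
m[:130]=0;m[172:]=0;m[:,:300]=0;m[:,336:]=0
ct=max(cv2.findContours(m.astype(np.uint8),0,2)[0],key=cv2.contourArea);r=cv2.minAreaRect(ct);print(r)
pts=np.argwhere(m)[:,::-1]
W=np.array([plane(*fray(c,u,v),.055) for u,v in pts]);print("stopper",cv2.minAreaRect((W[:,:2]*1000).astype(np.float32)),W.mean(0))
m=(hsv[...,1]<40)&(hsv[...,2]>190);m[:10]=0;m[190:]=0;m[:,:275]=0;m[:,360:]=0
ct=max(cv2.findContours(m.astype(np.uint8),0,2)[0],key=cv2.contourArea)
W=np.array([plane(*fray(c,*q[0]),.02) for q in ct]);print("rack",cv2.minAreaRect((W[:,:2]*1000).astype(np.float32)))
im=cv2.resize(c["frame"][100:200,270:420,::-1],None,fx=5,fy=5,interpolation=cv2.INTER_CUBIC);cv2.imwrite("pics/w6c.png",im)
E
```

```text
((318.0, 151.0), (18.0, 8.0), 90.0)
stopper ((524.604736328125, -356.7059631347656), (6.620147705078125, 15.002340316772461), 18.71201515197754) [ 0.52448624 -0.35679619  0.055     ]
rack ((508.0408020019531, -309.4395446777344), (63.44099426269531, 158.131103515625), 18.75621223449707)
```

View pics/w6c.png

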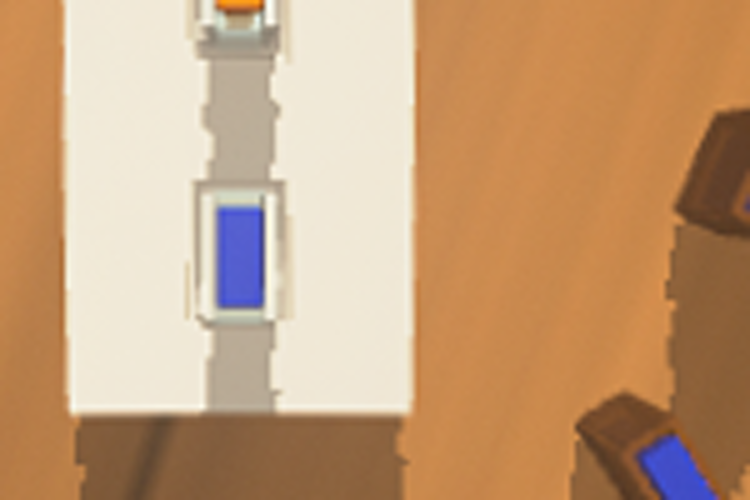

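```bash
python3 -m inch '[{"gripper":0.045,"travel":[-0.012,0.036,-0.02],"yaw":0},{"gripper":0.045,"travel":[-0.0181,0.0547,-0.06],"yaw":0},{"gripper":0.045,"travel":[-0.0181,0.0547,-0.1],"yaw":0},{"gripper":0.045,"travel":[-0.0181,0.0547,-0.14],"yaw":0},{"gripper":0.045,"travel":[-0.0181,0.0547,-0.147],"yaw":0},{"gripper":0.045,"travel":[-0.0181,0.0547,-0.147],"yaw":0}]'
python3 - <<'E'
from cell import bot
from h import *
c=bot.read_camera("wrist");np.savez("pics/w7.npz",**c);cv2.imwrite("pics/w7.png",c["frame"][:,:,::-1])
s=bot.get_state();print(s['ee_pos'],s['tool_rot'].round(4))
for X in ([.5246,-.3568,.055],s['ee_pos']): print(fproj(c,X))
E
```

```text
t: 9.05
ee_pos: [0.5246, -0.3555, 0.0745]
tool_rot: [[0.947, 0.322, -0.0], [0.322, -0.947, 0.006], [0.002, -0.006, -1.0]]
wrist_force: [0.7, 0.3, -0.0]
gripper_width: 0.045
[ 0.52561567 -0.35679827  0.0766175 ] [[ 0.9469  0.3216  0.0024]
 [ 0.3216 -0.9469  0.0037]
 [ 0.0035 -0.0027 -1.    ]]
[317.05366057 288.16265254]
[319.32255156 308.78291864]
```

View pics/w7.png

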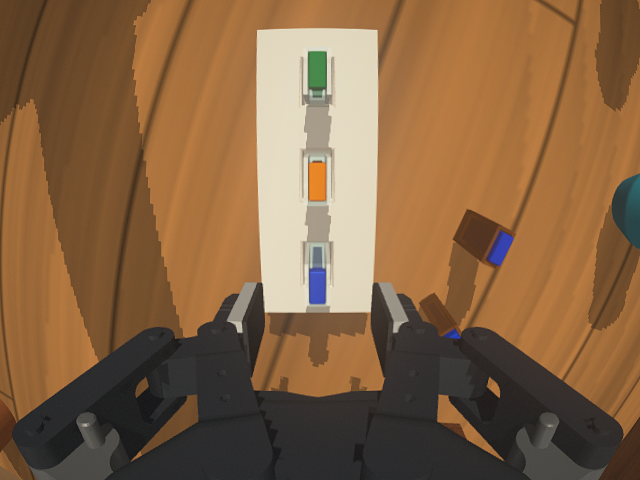

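The stopper sits at (317,287), centred between the pads and where predicted. Descending.

```bash
python3 -m inch '[{"gripper":0.045,"travel":[0,-0.0008,-0.02],"yaw":0},{"gripper":0.045,"travel":[0,-0.0008,-0.04],"yaw":0},{"gripper":0.045,"travel":[0,-0.0008,-0.044],"yaw":0},{"gripper":0.045,"travel":[0,-0.0008,-0.044],"yaw":0}]'
python3 - <<'E'
from cell import bot
from h import *
c=bot.read_camera("wrist");np.savez("pics/w8.npz",**c);cv2.imwrite("pics/w8.png",c["frame"][:,:,::-1])
for i in range(4):
    s=bot.get_state();print(s['t'],s['ee_pos'],s['tool_rot'][:,2].round(4))
E
```

```text
t: 9.5
ee_pos: [0.5264, -0.3583, 0.0343]
tool_rot: [[0.947, 0.322, 0.004], [0.322, -0.947, 0.002], [0.004, -0.001, -1.0]]
wrist_force: [0.1, 0.3, 1.1]
gripper_width: 0.045
9.55 [ 0.52671801 -0.35853937  0.03475419] [ 0.0047  0.0015 -1.    ]
9.55 [ 0.52671801 -0.35853937  0.03475419] [ 0.0047  0.0015 -1.    ]
9.55 [ 0.52671801 -0.35853937  0.03475419] [ 0.0047  0.0015 -1.    ]
9.55 [ 0.52671801 -0.35853937  0.03475419] [ 0.0047  0.0015 -1.    ]
```

View pics/w8.png

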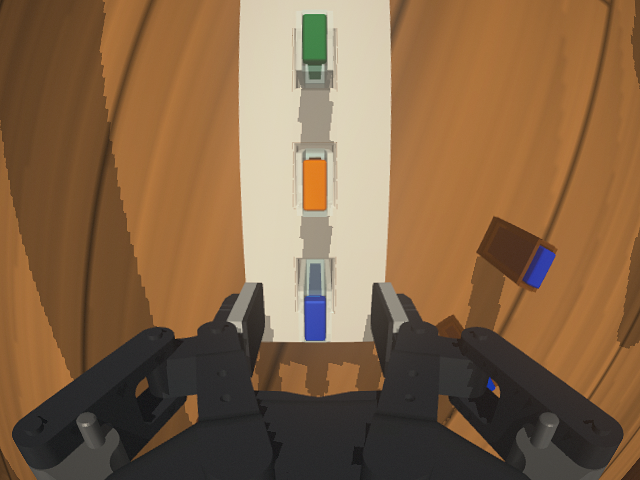

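```bash
python3 -m inch '[{"gripper":0.045,"travel":[-0.002,0.0017,-0.006],"yaw":0},{"gripper":0.045,"travel":[-0.002,0.0017,-0.01],"yaw":0},{"gripper":0.045,"travel":[-0.002,0.0017,-0.01],"yaw":0},{"gripper":0.045,"travel":[-0.002,0.0017,-0.01],"yaw":0},{"gripper":0.045,"travel":[-0.002,0.0017,-0.01],"yaw":0}]'
```

```text
t: 10.05
ee_pos: [0.5248, -0.3569, 0.0249]
tool_rot: [[0.947, 0.322, 0.005], [0.322, -0.947, 0.001], [0.005, 0.0, -1.0]]
wrist_force: [-0.1, 0.1, 0.4]
gripper_width: 0.0449
```

```bash
python3 -m inch '[{"gripper":0.018,"travel":[0,0,0],"yaw":0},{"gripper":0.018,"travel":[0,0,0],"yaw":0},{"gripper":0.018,"travel":[0,0,0],"yaw":0},{"gripper":0.018,"travel":[0,0,0],"yaw":0}]'
python3 - <<'E'
from cell import bot
from h import *
c=bot.read_camera("wrist");cv2.imwrite("pics/w9.png",cv2.resize(c["frame"][220:420,210:430,::-1],None,fx=3,fy=3))
E
```

```text
t: 10.45
ee_pos: [0.5248, -0.357, 0.0249]
tool_rot: [[0.947, 0.322, 0.005], [0.322, -0.947, 0.001], [0.005, 0.0, -1.0]]
wrist_force: [0.0, 0.0, 0.3]
gripper_width: 0.0182
```

View pics/w9.png

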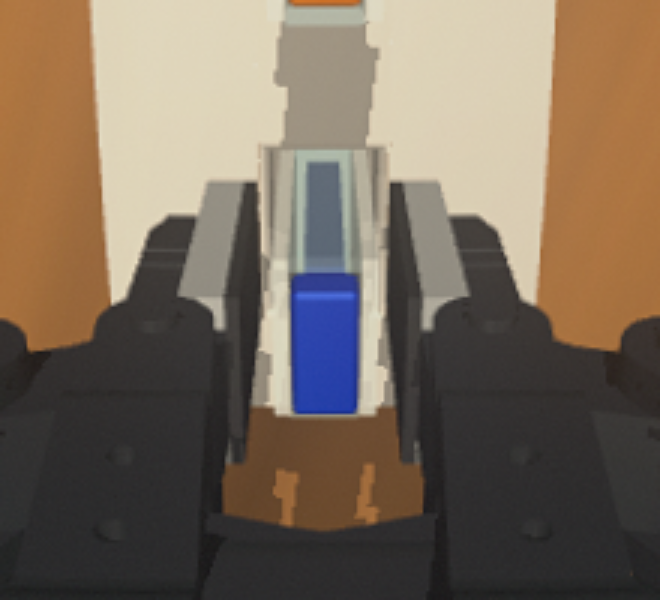

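The cell is centred between the pads, which face only the frosted sides. Closing.

```bash
python3 -m inch '[{"gripper":0.009,"travel":[0,0,0],"yaw":0},{"gripper":0.009,"travel":[0,0,0],"yaw":0},{"gripper":0.009,"travel":[0,0,0],"yaw":0},{"gripper":0.009,"travel":[0,0,0],"yaw":0},{"gripper":0.009,"travel":[0,0,0],"yaw":0}]'
python3 - <<'E'
from cell import bot
from h import *
c=bot.read_camera("wrist");np.savez("pics/w10.npz",**c);cv2.imwrite("pics/w10.png",cv2.resize(c["frame"][220:420,210:430,::-1],None,fx=3,fy=3))
E
```

```text
t: 11.0
ee_pos: [0.5249, -0.3571, 0.025]
tool_rot: [[0.947, 0.322, 0.005], [0.322, -0.947, 0.001], [0.005, 0.001, -1.0]]
wrist_force: [-0.0, -0.9, 0.6]
gripper_width: 0.0114
```

View pics/w10.png

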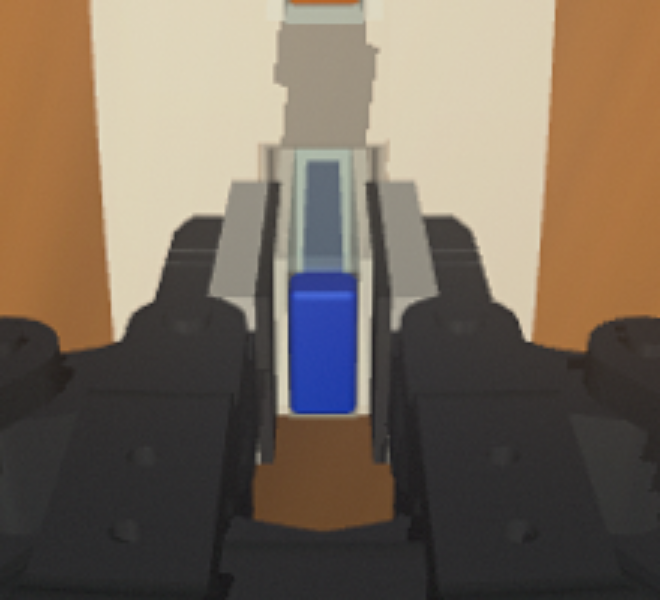

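The pads are closed on the cell at 11.4 mm. I'll lift slowly and check.

```bash
python3 -m inch '[{"gripper":0.009,"travel":[0,0,0.005],"yaw":0},{"gripper":0.009,"travel":[0,0,0.01],"yaw":0},{"gripper":0.009,"travel":[0,0,0.016],"yaw":0},{"gripper":0.009,"travel":[0,0,0.025],"yaw":0},{"gripper":0.009,"travel":[0,0,0.04],"yaw":0},{"gripper":0.009,"travel":[0,0,0.065],"yaw":0},{"gripper":0.009,"travel":[0,0,0.095],"yaw":0},{"gripper":0.009,"travel":[0,0,0.125],"yaw":0},{"gripper":0.009,"travel":[0,0,0.155],"yaw":0},{"gripper":0.009,"travel":[0,0,0.175],"yaw":0},{"gripper":0.009,"travel":[0,0,0.18],"yaw":0},{"gripper":0.009,"travel":[0,0,0.18],"yaw":0}]'
python3 - <<'E'
from cell import bot
from h import *
c=bot.read_camera("wrist");np.savez("pics/w11.npz",**c);cv2.imwrite("pics/w11.png",c["frame"][:,:,::-1])
c=bot.read_camera("side");cv2.imwrite("pics/s11.png",cv2.resize(c["frame"][260:440,220:440,::-1],None,fx=3,fy=3))
E
```

```text
t: 12.25
ee_pos: [0.5252, -0.3574, 0.2065]
tool_rot: [[0.947, 0.322, 0.007], [0.322, -0.947, -0.001], [0.006, 0.003, -1.0]]
wrist_force: [-0.1, 0.5, -0.6]
gripper_width: 0.0115
```

View pics/w11.png

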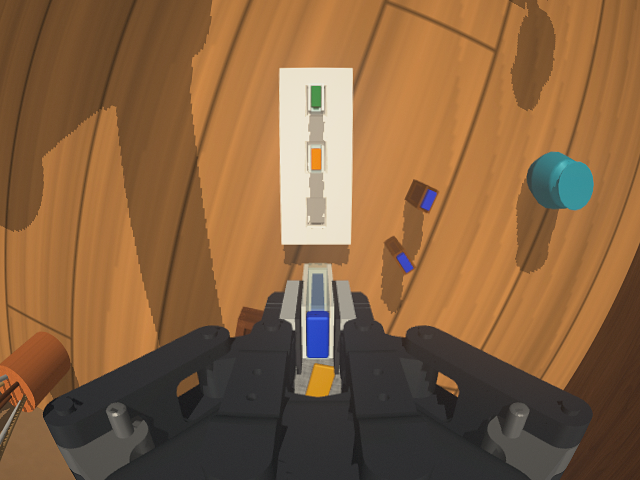

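View pics/s11.png

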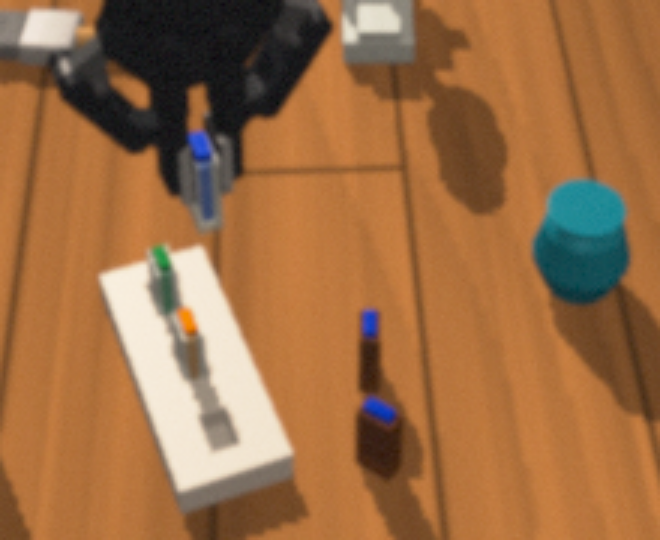

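The cell came out cleanly and hangs upright, with the stopper at wrist (317,335) as before, so it has not slipped. The other cells are still in place. Carrying it to above the beam.

```bash
python3 -m inch '[{"gripper":0.009,"travel":[0.004,0.018,0],"yaw":-0.015},{"gripper":0.009,"travel":[0.013,0.055,0],"yaw":-0.04},{"gripper":0.009,"travel":[0.023,0.097,0],"yaw":-0.07},{"gripper":0.009,"travel":[0.033,0.14,0],"yaw":-0.105},{"gripper":0.009,"travel":[0.043,0.183,0],"yaw":-0.14},{"gripper":0.009,"travel":[0.053,0.226,0],"yaw":-0.175},{"gripper":0.009,"travel":[0.063,0.269,0],"yaw":-0.21},{"gripper":0.009,"travel":[0.073,0.312,0],"yaw":-0.245},{"gripper":0.009,"travel":[0.083,0.355,0],"yaw":-0.28},{"gripper":0.009,"travel":[0.093,0.398,0],"yaw":-0.315},{"gripper":0.009,"travel":[0.102,0.435,0],"yaw":-0.34},{"gripper":0.009,"travel":[0.109,0.465,0],"yaw":-0.36}]'
python3 -m inch '[{"gripper":0.009,"travel":[0.004,0.018,0],"yaw":-0.008},{"gripper":0.009,"travel":[0.005,0.022,0],"yaw":-0.008},{"gripper":0.009,"travel":[0.005,0.022,0],"yaw":-0.008},{"gripper":0.009,"travel":[0.005,0.022,0],"yaw":-0.008},{"gripper":0.009,"travel":[0.005,0.022,0],"yaw":-0.008}]'
python3 - <<'E'
from cell import bot
from h import *
c=bot.read_camera("wrist");np.savez("pics/w12.npz",**c);cv2.imwrite("pics/w12.png",c["frame"][:,:,::-1])
s=bot.get_state();print(s['ee_pos'],s['tool_rot'].round(4))
E
```

```text
t: 13.55
ee_pos: [0.6325, 0.1108, 0.2016]
tool_rot: [[0.999, -0.032, 0.001], [-0.032, -0.999, 0.001], [0.001, -0.001, -1.0]]
wrist_force: [0.1, -0.4, 0.0]
gripper_width: 0.0109
t: 14.05
ee_pos: [0.6374, 0.1315, 0.2015]
tool_rot: [[0.999, -0.042, 0.0], [-0.042, -0.999, 0.001], [0.0, -0.001, -1.0]]
wrist_force: [-0.6, 0.5, 0.3]
gripper_width: 0.0115
[0.63743594 0.13162126 0.20159313] [[ 9.991e-01 -4.160e-02  7.000e-04]
 [-4.160e-02 -9.991e-01  1.200e-03]
 [ 6.000e-04 -1.200e-03 -1.000e+00]]
```

View pics/w12.png

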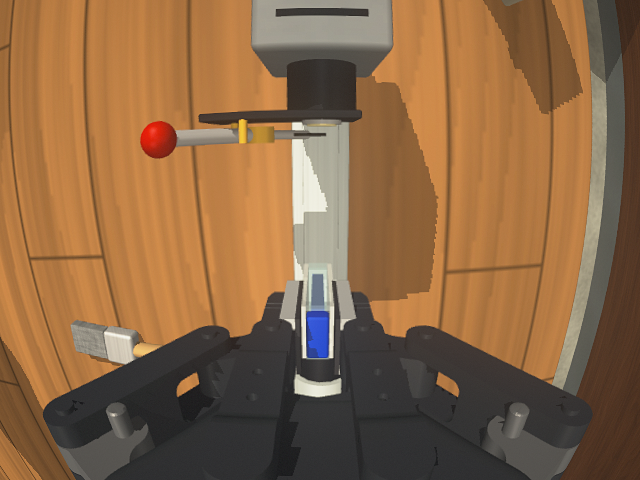

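```bash
python3 - <<'E'
from h import *
c=load("w12");f=c["frame"].astype(int);z=c["z_map"];K=c["mtx"]
L=[];R=[]
for v in range(145,262,3):
    row=f[v,280:364];sat=row.max(1)-row.min(1)
    ok=np.nonzero(sat<45)[0]; l,r=280+ok[0]-.5,280+ok[-1]+.5
    L.append(plane(*fray(c,l,v),.03)[:2]);R.append(plane(*fray(c,r,v),.03)[:2])
L,R=np.array(L),np.array(R);M=(L+R)/2
for E in(L,R,M):
    p=np.polyfit(E[:,1],E[:,0],1);print(np.degrees(np.arctan(p[0])),np.polyval(p,.13),np.abs(E[:,0]-np.polyval(p,E[:,1])).max())
v,u=np.mgrid[:480,:640];dx,dy=u-K[0,2],v-K[1,2];r=np.hypot(dx,dy)+1e-9;th=r/K[0,0]
W=(np.stack([dx/r*np.tan(th)*z,dy/r*np.tan(th)*z,z],-1)-c["t"])@c["R"]
# lens hood (black cylinder) top edges columns at row 85: ridge; detector face
for q in((320,122),(320,117),(318,365),(318,350),(300,50),(340,50),(318,80),(317,330)):print(q,W[q[1],q[0]].round(4))
# hood: points with z>.12 near y between; mid of columns dark
row=f[85,250:400].max(1);d=250+np.nonzero(row<60)[0];print("hood cols",d.min(),d.max())
hs=W[70:105,d.min():d.max()+1].reshape(-1,3);hs=hs[~np.isnan(hs).any(1)];top=hs[hs[:,2]>.135];print(len(top),top.mean(0), np.percentile(hs[:,0],[1,99]))
E
```

```text
2.0834377229023837 0.615289554544153 0.000502131254809135
2.0559300709286314 0.6631206689632023 0.000417843890147207
2.0697555061515676 0.6392053269994994 0.0003901796012374392
(320, 122) [0.6414 0.2083 0.1274]
(320, 117) [0.6415 0.2107 0.137 ]
(318, 365) [0.6339 0.0513 0.1322]
(318, 350) [0.6369 0.1274 0.2318]
(300, 50) [0.6328 0.2447 0.1561]
(340, 50) [0.6527 0.2441 0.1556]
(318, 80) [0.6412 0.2318 0.1358]
(317, 330) [0.6369 0.1347 0.2303]
hood cols 288 355
479 [0.64281987 0.22710497 0.13952487] [0.62370937 0.66298931]
```

The rail axis is at x = 0.639 with yaw about −2.2°, and both independent views agree. Lowering into the path.

```bash
python3 -m inch '[{"gripper":0.009,"travel":[0.0016,-0.0015,-0.01],"yaw":0.002},{"gripper":0.009,"travel":[0.0016,-0.0015,-0.025],"yaw":0.002},{"gripper":0.009,"travel":[0.0016,-0.0015,-0.04],"yaw":0.002},{"gripper":0.009,"travel":[0.0016,-0.0015,-0.055],"yaw":0.002},{"gripper":0.009,"travel":[0.0016,-0.0015,-0.07],"yaw":0.002},{"gripper":0.009,"travel":[0.0016,-0.0015,-0.082],"yaw":0.002},{"gripper":0.009,"travel":[0.0016,-0.0015,-0.0896],"yaw":0.002},{"gripper":0.009,"travel":[0.0016,-0.0015,-0.0896],"yaw":0.002},{"gripper":0.009,"travel":[0.0016,-0.0015,-0.0896],"yaw":0.002},{"gripper":0.009,"travel":[0.0016,-0.0015,-0.0896],"yaw":0.002}]'
python3 - <<'E'
from cell import bot
from h import *
for n in("wrist","scene","side"):
    c=bot.read_camera(n);np.savez(f"pics/{n}13.npz",**c)
    im=c["frame"][:,:,::-1]
    if n=="scene": im=cv2.resize(im[170:310,330:490],None,fx=4,fy=4,interpolation=cv2.INTER_CUBIC)
    if n=="side": im=cv2.resize(im[110:260,280:420],None,fx=4,fy=4,interpolation=cv2.INTER_CUBIC)
    cv2.imwrite(f"pics/{n}13.png",im)
s=bot.get_state();print(s['t'],s['ee_pos'],s['tool_rot'].round(4))
E
```

```text
t: 15.1
ee_pos: [0.6398, 0.1302, 0.1131]
tool_rot: [[0.999, -0.04, 0.003], [-0.04, -0.999, 0.001], [0.003, -0.001, -1.0]]
wrist_force: [0.8, -0.2, -0.7]
gripper_width: 0.0112
15.25 [0.63951275 0.13014417 0.11282938] [[ 0.9992 -0.0396  0.0021]
 [-0.0396 -0.9992  0.0012]
 [ 0.0021 -0.0013 -1.    ]]
```

View pics/scene13.png

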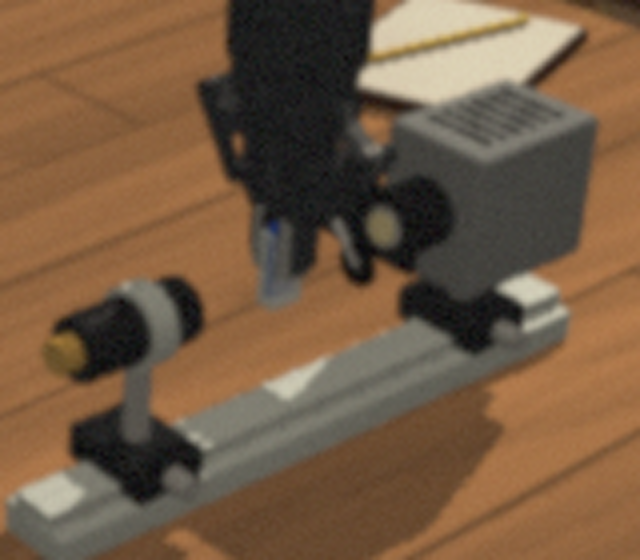

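View pics/side13.png

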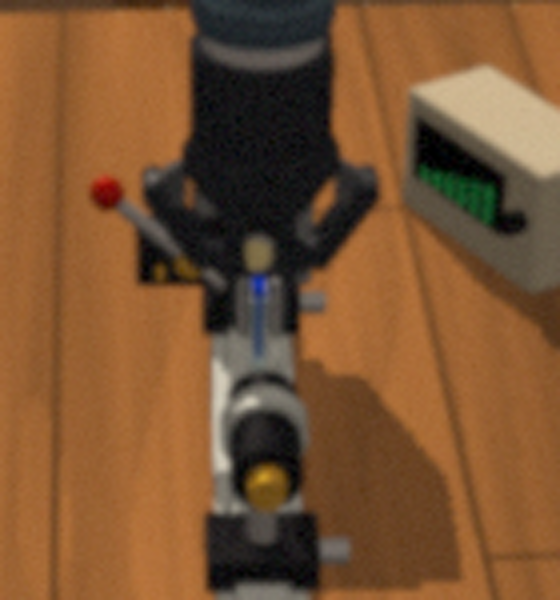

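View pics/wrist13.png

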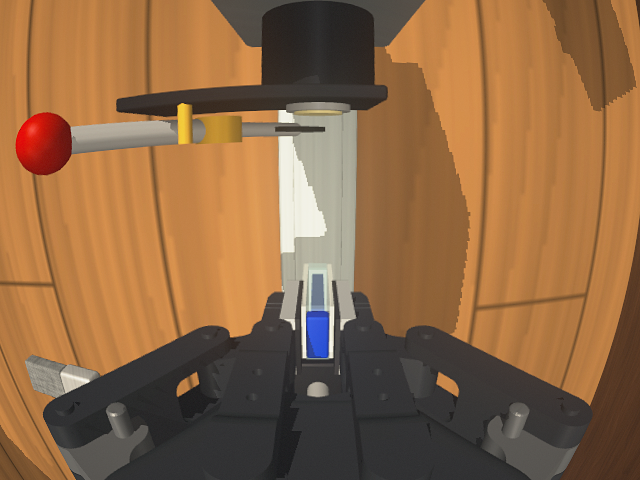

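```bash
python3 - <<'E'
from h import *
a=load("scene13");b=load("side13")
def blue(c,roi):
    h=cv2.cvtColor(c["frame"],cv2.COLOR_RGB2HSV);m=(h[...,0]>105)&(h[...,0]<130)&(h[...,1]>110);k=np.zeros_like(m);k[roi[1]:roi[3],roi[0]:roi[2]]=1;v,u=np.nonzero(m&k);print(len(u),u.min(),u.max(),v.min(),v.max());return u.mean(),v.mean()
p=blue(a,(385,215,410,250));q=blue(b,(335,170,355,205));print(p,q)
for P in [(398.5,227.2)]: print("stopper tri",tri([ray(a,*P),ray(b,344.75,181.3)]))
print("bottom tri",tri([ray(a,330+278/4,170+300/4),ray(b,280+259/4,110+357/4)]))
print("expected proj stopper", proj(a,[.639,.130,.140]),proj(b,[.639,.130,.140]))
E
```

```text
4 397 398 225 227
17 335 346 179 189
(np.float64(397.75), np.float64(226.0)) (np.float64(343.6470588235294), np.float64(181.41176470588235))
stopper tri [0.64042259 0.1245762  0.14250137]
bottom tri [0.64132248 0.13018718 0.0942924 ]
expected proj stopper [400.07843606 226.3212027 ] [344.03333803 181.96036638]
```

The lens, cell and detector line up in all three views. I'll make a sub-millimetre trim and hold.

```bash
python3 -m inch '[{"gripper":0.009,"travel":[-0.0005,0,-0.0008],"yaw":0},{"gripper":0.009,"travel":[-0.0005,0,-0.0008],"yaw":0},{"gripper":0.009,"travel":[-0.0005,0,-0.0008],"yaw":0},{"gripper":0.009,"travel":[-0.0005,0,-0.0008],"yaw":0},{"gripper":0.009,"travel":[-0.0005,0,-0.0008],"yaw":0},{"gripper":0.009,"travel":[-0.0005,0,-0.0008],"yaw":0},{"gripper":0.009,"travel":[-0.0005,0,-0.0008],"yaw":0},{"gripper":0.009,"travel":[-0.0005,0,-0.0008],"yaw":0}]'
python3 - <<'E'
from cell import bot
from h import *
c=bot.read_camera("wrist");cv2.imwrite("pics/w14.png",c["frame"][:,:,::-1])
h=cv2.cvtColor(c["frame"],cv2.COLOR_RGB2HSV);m=(h[...,0]>108)&(h[...,0]<130)&(h[...,1]>150);v,u=np.nonzero(m[300:370,295:340]);print(u.mean()+295,v.mean()+300)
c=bot.read_camera("side");cv2.imwrite("pics/s14.png",c["frame"][:,:,::-1])
s=bot.get_state();print(s['t'],s['ee_pos'],s['tool_rot'].round(4),s['gripper_width'],s['qd'].round(2))
E
```

```text
t: 16.05
ee_pos: [0.639, 0.1301, 0.112]
tool_rot: [[0.999, -0.04, 0.002], [-0.04, -0.999, 0.001], [0.002, -0.001, -1.0]]
wrist_force: [-0.2, -0.0, -0.1]
gripper_width: 0.0115
317.19755600814665 333.9134419551935
16.15 [0.63902435 0.13012723 0.11203063] [[ 0.9992 -0.0396  0.0021]
 [-0.0396 -0.9992  0.0012]
 [ 0.0021 -0.0013 -1.    ]] 0.011719345265208302 [ 0.01 -0.02 -0.16 -0.05 -0.08  0.06]
```

View pics/s14.png

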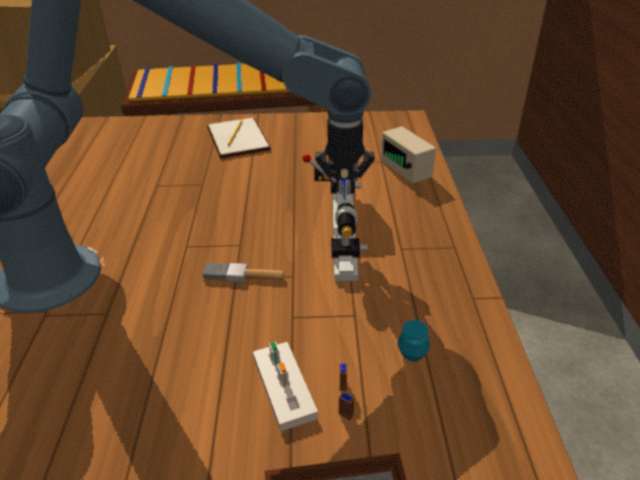

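The arm is still and the cell is in the light path at side (344,180). The lever is at rest, with its knob at (307,158), and the other cells, brush, jar and decoys are where they were. Handing in.

```bash
python3 -c "
from cell import bot
print(bot.close_job())"
```

```text
the job is handed in; nothing more can be done
None
```

I took the dark reading, then brought the blue cell into the light path, and handed in at about 16 s with the arm still holding it.

- **Dark reading:** I pressed the lever down with the closed fingertips until the force rose from about 3 N to 12 N, which showed it was on the stop. The pictures showed it level with its disc in front of the lens. I held it there for about 1.1 s, and the later pictures showed it back at rest with the light open.
- **Cell:** I gripped it by its frosted faces only, lifted it straight out and carried it over. In the wrist view the stopper stayed at the same spot, so the cell did not slip.
- **Final position:** The middle of the blue glass should be at about x 0.639, y 0.130, z 0.115 m. I measured the light path at x 0.639, y 0.1295 m, and its height is given as 0.115 m. The tool was turned −2.3°, against −2.1 to −2.3° measured for the rail. Tilt was about 0.1° and the joints were at rest.
- **Surroundings:** The last picture showed the other cells, brush, jar and brown look-alikes where they started.

**Checks that disagreed:**
- **Sideways:** The scene camera's first rail estimate was about 9 mm off in x. I relied on the wrist camera, whose lamp, rail, knob and detector readings agreed within about 2 mm.
- **Height:** A rough scene and side triangulation suggested the cell might sit about 2 mm high, which is about one pixel. I lowered it 0.8 mm and did not repeat that check.
- **Grip force:** The state does not report it. I commanded 9 mm, and the fingers stopped at about 11.5 mm on the 12.5 mm cell.

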